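Close the tip box and push its drawer home

TASK

The pipette tips have to be put away from the dust: on the pulled-out drawer of the small grey cabinet stands a tip box with its clear lid up. Pushing with the fingertips and picking nothing up, push the lid over and down until it is fully shut, and only then push the blue drawer front until the drawer is fully home. Leave the cabinet standing where it is and do not disturb the bottles, the timer and the tape round it.

Things in the scene. Friction and masses are not known exactly. Their poses are not given: they have to be found in the camera images.
- cabinet: small grey sheet-metal cabinet with an open front, loose on the bench but heavy (3 kg, rubber feet), 190 deep x 124 wide x 124 high mm. Origin on the bench under the middle of the housing's open front face; +x points into the cabinet (the way the drawer is pushed in), +y to the left when facing it, z up. It stands turned by up to about 20 degrees. The drawer comes out along -x.
- drawer (a joint): how far the drawer is out, m: 0 = fully home (drawer front against the housing), 0.17 = all the way out; starts 0.14 to 0.165 out. It slides with about 2 N of friction and stays where it is left; there is no spring or latch.
- drawer_front (a point): centre of the outer face of the drawer's flat blue front (124 wide, from 8 to 120 mm above the bench; this point is 64 mm above the bench and moves with the drawer). The face looks along the cabinet's -x; it has no handle, only a white card in its upper part.
- tipbox_lid (a joint): angle of the tip box's clear lid, rad: 0 = shut, 1.57 = stood upright; starts 1.3 to 1.8. The hinge is stiff (about 0.04 N m): the lid stays at whatever angle it is left and does not fall shut, so it must be pushed all the way down.
- lid_hinge (a point): middle of the lid's hinge line, 72 mm above the bench, moves with the drawer. The line runs along the cabinet's x, on the right side of the tip box; the box (126 mm along the cabinet's x, 94 mm along its y, rim 70 mm and shut lid's top 107 mm above the bench) is fixed in the drawer on the +y side of it, its middle 44 mm from the hinge.
- lid_top (a point): centre of the outside of the lid's flat top, moves with the lid (a clear hollow cap, 122 mm along x, 86 mm from hinge to free edge, 35 mm deep). Stood upright this top is a wall 35 mm to the cabinet's -y side of the hinge, facing -y, its free edge about 86 mm above the hinge; at 1.8 rad it leans out to 54 mm. Pushing this wall, high up, towards +y folds the lid over.
- bottle_a: white reagent bottle with red cap, 38 mm diameter, 118 mm tall, loose, standing at the right; origin at its foot. Leave alone.
- bottle_b: white reagent bottle with red cap, 38 mm diameter, 122 mm tall, loose, standing at the right; origin at its foot. Leave alone.
- bottle_c: white reagent bottle with blue cap, 48 mm diameter, 105 mm tall, loose, at the left; origin at its foot. Leave alone.
- timer: off-white lab timer with three keys, 74x64x21 mm, loose, at the right; origin under its middle. Leave alone.
- tape: roll of brown tape lying flat, 93x91x48 mm, loose, at the left; origin under its middle. Leave alone.
Not all that is in view belongs to the job. Of the things that look like the cabinet, the larger one is meant.

How it is judged:
By the outcome, as a careful person would: the job done as asked, in the order asked, and still so for the second after the job is handed in, with the robot touching nothing.
It also fails if it takes over 53 s, if anything falls off the work surface, if the arm or the gripper's body presses on something with over 40 N, if the wrist force passes 120 N, or if a joint passes its speed limit or range.

ROBOT

A 7-joint arm with a two-finger parallel gripper is mounted at the origin on a cart in front of the work surface, level with it; the furniture and walls round the work are solid. World frame = base frame: x ahead of the robot, y to its left, z up, the work surface at z = 0. Lengths are in m, angles in rad, forces in N, time in s.
With the tool pointing down it reaches from about 0.425 to 0.8 m from the base axis. Payload 8.3 kg.
Tool frame: the origin (TCP) lies at the very end of the fingers, on their centre line; the grasp point (between the pads) lies 19 mm behind it; z points along the fingers, y is the line along which they close (so a half turn about z gives the same grasp; the last joint's range is limited). The gripper opens to 85 mm and grips with 20 to 120 N. Pads are 22 mm wide; open, the fingers measure 114 mm over their backs; the gripper's body (76 mm by 85 mm) begins 54 mm behind the grasp point. The pads swing forward as they close: fully open they stand 13 mm farther back than shut.
Start: joints at [-1.399, 0.383, 0.016, 1.37, -0.006, 1.388, -0.046], TCP at [0.145, 0.608, 0.231] pointing down, gripper open.
Joint ranges: [-2.95, 2.95], [-0.25, 2.06], [-1.52, 1.56], [0.18, 2.33], [-1.44, 4.58], [0.02, 2.06], [-3.01, 3.01]. Speed limits (rad/s): [2.39, 2.39, 3.01, 3.01, 3.14, 3.14, 3.14].

INTERFACE

Orientations are given as a rotation vector (axis times angle).
In Python, from rig import telemetry, eyes, finish_job gives the robot as it stands. The module is installed in compiled form; this text tells all that it offers.
- The arm moves only by the tool carry_out, never from a script. Its argument "motion" is a list of rows, each an object with "slide": the shift along the tool's x, y, z as a fraction of full scale, a list of three; "twist": the turn about the tool's z as a fraction of full scale; "claw": the finger opening in mm, from 0 to 85.4. In form: [{"slide": [tx, ty, tz], "twist": twist, "claw": claw}, ...]. A call has 1 to 20 rows; each row shifts and turns the commanded pose from where the row before left it, along the tool's axes as they then stand; what a row does not reach is not made up. Full scale, the value 1, is 0.04 m for a shift and 8 degrees for a turn. A row lasts 1/10 s, in which the tool goes at most 50 mm and 8.59 degrees, less where a joint would pass 70% of its speed; a pose out of reach is approached as far as the arm can. A call with a number of a shift or a turn outside -1 to 1 is refused whole. A call with a gripper value outside its range is refused whole. The fingers move at their own pace and stop on an object; "squeeze" is the grip in N (left out, the last holds). Time passes only in rows, so rows that do not move let the fingers close. It gives the time, the measured TCP pose, the force, the opening and the grip force at its end, in the units of the state.
- telemetry.sense(): the state, without advancing time (a new reading comes with each control period).
- eyes.capture(name): name is "scene" or "top" or "wrist"; returns the picture (400x640x3 uint8, red, green, blue); there is no depth.
- eyes.camera_params(name): a dict with "mtx" (3x3 intrinsics, pixels), "k1" (the pictures are not rectified: a ray, as slopes to the right and down, at radius r is drawn at 1 + k1 r^2 times it, then the intrinsics apply), "R" (3x3) and "t" (3): a world point X has camera coordinates R X + t; the wrist camera has in their place "mount" (4x4, takes a point from camera to tool coordinates, whose origin is the TCP and whose axes are the flange's). Camera axes: x right, y down, z forward; pixel columns grow to the right and rows downward; lengths in m; the calibration is good to about 2 mm. A picture is of the moment at which its call begins: read the wrist's pose just before it. camera_params takes no time and is no camera call.
- finish_job(): hands the job in; it is judged then, once.
The state is a dict: "t": time; "joint_pos": joint angles; "joint_velocities": joint speeds; "effort": joint torques, N m; "tcp_pos": TCP position; "tool_rot": TCP orientation; "ft_force": force on the tool from outside, world axes, zero at the start; "ft_torque": the same for the moment, N m; "grip_width": opening from 0.0 (shut) to 1.0 (fully open); "finger_force": force on a finger pad.
Only numpy, scipy, OpenCV 4.12 (cv2) and the standard library are available. Lean on these libraries where they do the work, as an engineer would, in place of code of your own. Each camera call takes 0.05 s, during which the arm holds its last target. There are 200 camera calls.

## Working session

There is one attempt and no reset: what is moved stays moved. The work goes in short steps, Python scripts to look and compute and a tool call to move; the robot and the scene stay as the last step left them, time stands still between calls to the robot, and variables do not carry over. Pictures are saved under pics/ and viewed, at most 13 in all, crops included, and the job is handed in when it is done.

Besides the shell and the picture viewer there is one more tool, called after ">>>" by a JSON object that holds its "op" and its "data". carry_out: Moves the arm, as the interface text tells. Its arguments: {"type":"object","properties":{"motion":{"type":"array","items":{"type":"object","properties":{"slide":{"type":"array","items":{"type":"number","minimum":-1,"maximum":1}},"twist":{"type":"number","minimum":-1,"maximum":1},"claw":{"type":"number"}}}},"squeeze":{"type":"number"}},"required":["motion"]}

```bash
mkdir -p pics
python3 - <<'E'
from rig import telemetry, eyes
import cv2,numpy as np
s=telemetry.sense();print(s['tcp_pos'],s['tool_rot'],s['t'])
for n in('scene','top'):
    cv2.imwrite(f'pics/{n}0.png',cv2.cvtColor(eyes.capture(n),cv2.COLOR_RGB2BGR))
    p=eyes.camera_params(n);print(n,{k:np.round(v,3).tolist() for k,v in p.items()})
p=eyes.camera_params('wrist');print({k:np.round(v,3).tolist() for k,v in p.items()})
E
```

```text
[0.14525674 0.60734425 0.2302501 ] [-0.36780858 -3.11980323  0.00316262] 0.0
scene {'mtx': [[386.251, 0.0, 316.091], [0.0, 386.251, 193.246], [0.0, 0.0, 1.0]], 'k1': -0.045, 'R': [[0.827, -0.562, -0.011], [-0.239, -0.335, -0.911], [0.508, 0.757, -0.411]], 't': [-0.515, 0.228, 0.781]}
top {'mtx': [[377.549, 0.0, 321.998], [0.0, 377.549, 199.125], [0.0, 0.0, 1.0]], 'k1': 0.022, 'R': [[0.016, -1.0, -0.024], [-0.992, -0.013, -0.125], [0.125, 0.025, -0.992]], 't': [-0.011, 0.599, 1.168]}
{'mtx': [[277.053, 0.0, 322.455], [0.0, 277.053, 197.18], [0.0, 0.0, 1.0]], 'k1': -0.034, 'mount': [[-0.001, -0.955, -0.297, 0.076], [1.0, -0.001, -0.001, -0.0], [0.001, -0.297, 0.955, -0.143], [0.0, 0.0, 0.0, 1.0]]}
```

View pics/scene0.png

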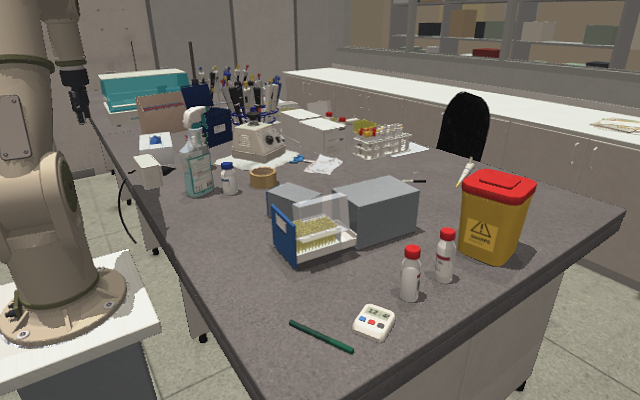

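View pics/top0.png

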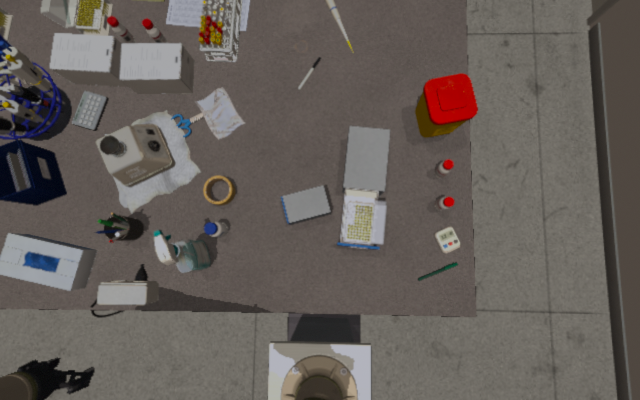

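```bash
cat > h.py <<'E'
import numpy as np,cv2
from rig import eyes
def ray(n,uv):
    p=eyes.camera_params(n);K=np.array(p['mtx']);k=p['k1'];R=np.array(p['R']);t=np.array(p['t'])
    d=cv2.undistortPoints(np.array([[uv]],float),K,np.array([k,0,0,0,0.]))[0,0]
    return -R.T@t, R.T@np.array([d[0],d[1],1])
def onz(n,uv,z):
    o,d=ray(n,uv);return o+d*(z-o[2])/d[2]
def proj(n,X):
    p=eyes.camera_params(n);R=np.array(p['R'])
    return cv2.projectPoints(np.array(X,float).reshape(-1,3),cv2.Rodrigues(R)[0],np.array(p['t'],float),np.array(p['mtx']),np.array([p['k1'],0,0,0,0.]))[0][:,0]
E
python3 - <<'E'
import cv2,numpy as np
from h import *
a=cv2.imread('pics/top0.png')[110:260,320:470];b=cv2.imread('pics/scene0.png')[165:285,255:435]
a=cv2.resize(a,(600,600),interpolation=cv2.INTER_CUBIC);b=cv2.resize(b,(800,533),interpolation=cv2.INTER_CUBIC)
cv2.imwrite('pics/a.png',a);cv2.imwrite('pics/b.png',b)
hsv=cv2.cvtColor(cv2.imread('pics/top0.png'),cv2.COLOR_BGR2HSV)
m=cv2.inRange(hsv,(100,120,60),(125,255,255));m[:, :330]=0;m[:,400:]=0
c=max(cv2.findContours(m,0,2)[0],key=cv2.contourArea);print(cv2.minAreaRect(c),cv2.boxPoints(cv2.minAreaRect(c)))
E
```

```text
((357.5115661621094, 245.3931121826172), (41.299903869628906, 2.76765775680542), 6.170175075531006) [[336.8325  244.54942]
 [337.12997 241.7978 ]
 [378.19064 246.2368 ]
 [377.89316 248.98842]]
```

View pics/a.png

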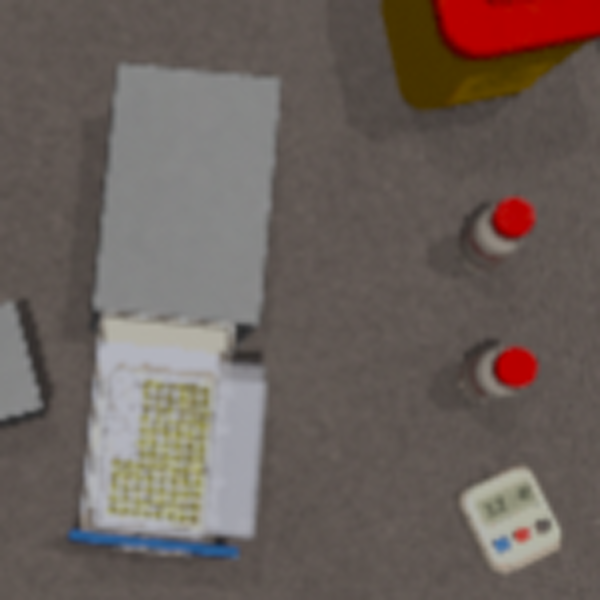

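View pics/b.png

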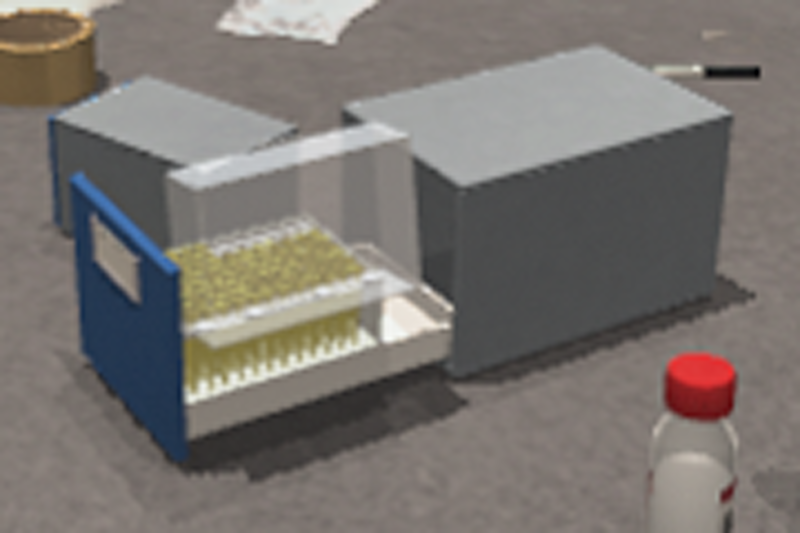

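Run:
```python
from h import *
P=[onz('top',(320+u/4,110+v/4),.124)[:2] for u,v in((119,65),(280,77),(260,325),(95,310))]
print(np.round(P,3)); bl,br,fr,fl=P
ax=[(bl-fl),(br-fr)]; print([np.degrees(np.arctan2(a[1],a[0])) for a in ax],[np.linalg.norm(a) for a in ax],np.linalg.norm(fl-fr))
d=fl-fr; th=np.arctan2(-d[0],d[1]);print('th front',np.degrees(th))
d=bl-br; print(np.degrees(np.arctan2(-d[0],d[1])))
F=[onz('top',(320+u/4,110+v/4),.120)[:2] for u,v in((70,533),(238,552))];print(np.round(F,3));d=F[0]-F[1];print('th drawer',np.degrees(np.arctan2(-d[0],d[1])),np.linalg.norm(d))
th=np.arctan2(*(sum(ax)[::-1]));c,s=np.cos(th),np.sin(th);R=np.array([[c,-s],[s,c]]);o=(fl+fr)/2
print('th',np.degrees(th),'o',o)
print('front local',[np.round(R.T@(f-o),3) for f in F])
L=[onz('top',(320+u/4,110+v/4),.158)[:2] for u,v in((266,375),(252,538))]
print('lid',np.round(L,3),[np.round(R.T@(l-o),3) for l in L])
# bottles
for u,v in((515,218),(515,368)): x=onz('top',(320+u/4,110+v/4),.12);print('bot',x[:2],R.T@(x[:2]-o))
# lid from scene: free edge corners, intersect with cabinet vertical plane local y
```

```text
[[ 0.811 -0.085]
 [ 0.803 -0.206]
 [ 0.614 -0.191]
 [ 0.624 -0.069]]
[np.float64(-5.018325970107769), np.float64(-4.781343441236126)] [np.float64(0.1885951489936769), np.float64(0.1898110250655062)] 0.12229265992977499
th front -4.586922175064335
-4.011644222824983
[[ 0.459 -0.052]
 [ 0.447 -0.174]]
th drawer -5.498966432289269 0.12293190723201158
th -4.899453974837162 o [ 0.61869514 -0.12972643]
front local [array([-0.166,  0.064]), array([-0.167, -0.059])]
lid [[ 0.573 -0.19 ]
 [ 0.457 -0.179]] [array([-0.041, -0.064]), array([-0.157, -0.063])]
bot [ 0.69712474 -0.38029451] [ 0.0995434  -0.24295407]
bot [ 0.58469164 -0.37745699] [-0.01272122 -0.24972953]
```

The lid is up at roughly 1.4 rad and the cabinet is turned about -5°. In the top crop, the drawer front runs (70,533)–(238,552). I'll raise the tool, align it and approach.

>>> {"op": "carry_out", "data": {"motion": [{"slide": [0, 0, -1], "twist": -1, "claw": 0}, {"slide": [0, 0, -1], "twist": -0.08, "claw": 0}, {"slide": [0, 0, -1], "twist": 0, "claw": 0}, {"slide": [0, 0, -0.8], "twist": 0, "claw": 0}, {"slide": [-0.72, -0.8, 0], "twist": 0, "claw": 0}, {"slide": [-0.72, -0.8, 0], "twist": 0, "claw": 0}, {"slide": [-0.72, -0.8, 0], "twist": 0, "claw": 0}, {"slide": [-0.72, -0.8, 0], "twist": 0, "claw": 0}, {"slide": [-0.72, -0.8, 0], "twist": 0, "claw": 0}, {"slide": [-0.72, -0.8, 0], "twist": 0, "claw": 0}, {"slide": [-0.64, -0.84, 0], "twist": 0, "claw": 0}, {"slide": [-0.64, -0.84, 0], "twist": 0, "claw": 0}, {"slide": [-0.64, -0.84, 0], "twist": 0, "claw": 0}, {"slide": [-0.64, -0.84, 0], "twist": 0, "claw": 0}, {"slide": [-0.64, -0.84, 0], "twist": 0, "claw": 0}, {"slide": [-0.64, -0.84, 0], "twist": 0, "claw": 0}, {"slide": [-0.64, -0.84, 0], "twist": 0, "claw": 0}]}}

```text
t: 1.8
tcp_pos: [0.4607, 0.151, 0.3831]
tool_rot: [-0.132, -3.138, 0.0]
ft_force: [0.2, -0.2, -0.7]
grip_width: -0.004
finger_force: 0.0
```

>>> {"op": "carry_out", "data": {"motion": [{"slide": [-0.13, -1, 0], "claw": 0}, {"slide": [-0.13, -1, 0], "claw": 0}, {"slide": [-0.13, -1, 0], "claw": 0}, {"slide": [-0.13, -1, 0], "claw": 0}, {"slide": [-0.13, -1, 0], "claw": 0}, {"slide": [-0.28, -1, 0], "claw": 0}, {"slide": [-0.28, -1, 0], "claw": 0}, {"slide": [-0.28, -1, 0], "claw": 0}, {"slide": [-0.28, -1, 0], "claw": 0}, {"slide": [-0.28, -1, 0], "claw": 0}, {"slide": [0, 0, 1], "claw": 0}, {"slide": [0, 0, 1], "claw": 0}, {"slide": [0, 0, 1], "claw": 0}, {"slide": [0, 0, 1], "claw": 0}, {"slide": [0, 0, 1], "claw": 0}, {"slide": [0, 0, 0.5], "claw": 0}, {"slide": [0, 0, 0], "claw": 0}]}}

```text
$.motion[0]: bad value
```

```bash
cat > look.py <<'E'
from h import *
from rig import telemetry
import sys
th=np.radians(-4.9);R=np.array([[np.cos(th),-np.sin(th)],[np.sin(th),np.cos(th)]]);o=np.array([.6187,-.1297])
s=telemetry.sense();p=np.array(s['tcp_pos']);print('t',s['t'],'local',np.round(R.T@(p[:2]-o),4),'z',p[2].round(4))
print(np.round(s['tool_rot'],3),np.round(s['ft_force'],1))
a=cv2.cvtColor(eyes.capture('top'),cv2.COLOR_RGB2BGR)[110:260,320:420];b=cv2.cvtColor(eyes.capture('scene'),cv2.COLOR_RGB2BGR)[155:285,255:435]
cv2.imwrite(f'pics/{sys.argv[1]}.png',np.hstack([cv2.resize(a,(300,450),interpolation=2),cv2.resize(b,(500,450*1),interpolation=2)]))
E
python3 look.py c
```

```text
t 1.8 local [-0.1813  0.2661] z 0.3831
[-0.132 -3.138  0.   ] [ 0.2 -0.2 -0.7]
```

View pics/c.png

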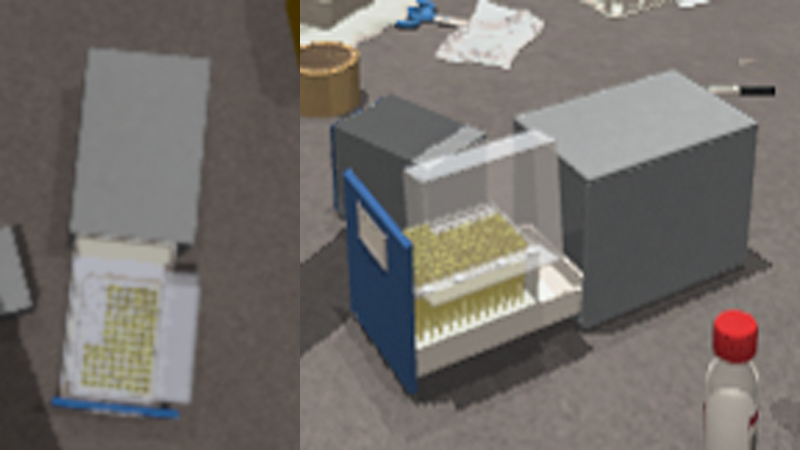

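The call was refused because it needs a twist in every row. The scene is unchanged: lid up and the arm out of view.

>>> {"op": "carry_out", "data": {"motion": [{"slide": [-0.13, -1, 0], "twist": 0, "claw": 0}, {"slide": [-0.13, -1, 0], "twist": 0, "claw": 0}, {"slide": [-0.13, -1, 0], "twist": 0, "claw": 0}, {"slide": [-0.13, -1, 0], "twist": 0, "claw": 0}, {"slide": [-0.13, -1, 0], "twist": 0, "claw": 0}, {"slide": [-0.28, -1, 0], "twist": 0, "claw": 0}, {"slide": [-0.28, -1, 0], "twist": 0, "claw": 0}, {"slide": [-0.28, -1, 0], "twist": 0, "claw": 0}, {"slide": [-0.28, -1, 0], "twist": 0, "claw": 0}, {"slide": [-0.28, -1, 0], "twist": 0, "claw": 0}, {"slide": [0, 0, 1], "twist": 0, "claw": 0}, {"slide": [0, 0, 1], "twist": 0, "claw": 0}, {"slide": [0, 0, 1], "twist": 0, "claw": 0}, {"slide": [0, 0, 1], "twist": 0, "claw": 0}, {"slide": [0, 0, 1], "twist": 0, "claw": 0}, {"slide": [0, 0, 0.5], "twist": 0, "claw": 0}, {"slide": [0, 0, 0], "twist": 0, "claw": 0}]}}

```text
t: 3.6
tcp_pos: [0.5067, -0.2511, 0.1598]
tool_rot: [-0.131, -3.133, -0.003]
ft_force: [-1.4, 0.1, 0.7]
grip_width: 0.002
finger_force: 0.0
```

```bash
python3 look.py d
```

```text
t 3.6 local [-0.1013 -0.1305] z 0.1598
[-1.310e-01 -3.133e+00 -3.000e-03] [-1.4  0.1  0.7]
```

View pics/d.png

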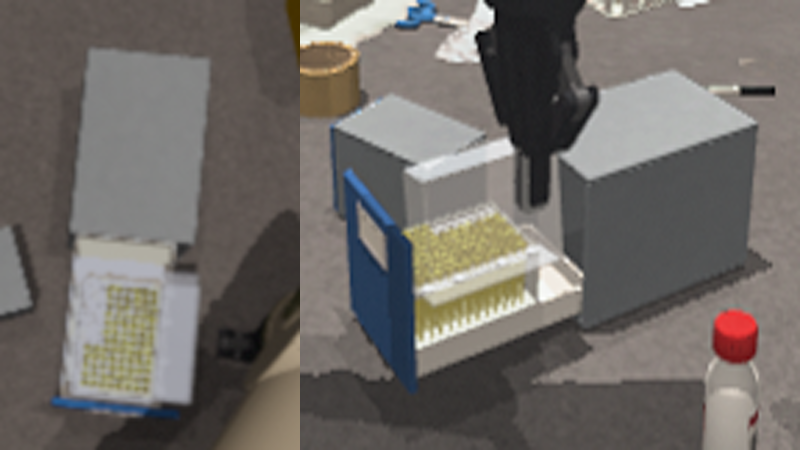

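>>> {"op": "carry_out", "data": {"motion": [{"slide": [0, 0, 0.45], "twist": 0, "claw": 0}, {"slide": [0, 0.4, 0], "twist": 0, "claw": 0}, {"slide": [0, 0.4, 0], "twist": 0, "claw": 0}, {"slide": [0, 0.22, 0], "twist": 0, "claw": 0}, {"slide": [0, 0.22, 0], "twist": 0, "claw": 0}, {"slide": [0, 0.16, -0.04], "twist": 0, "claw": 0}, {"slide": [0, 0.16, -0.04], "twist": 0, "claw": 0}, {"slide": [0, 0.16, -0.01], "twist": 0, "claw": 0}, {"slide": [0, 0.16, -0.01], "twist": 0, "claw": 0}, {"slide": [0, 0.16, 0.02], "twist": 0, "claw": 0}, {"slide": [0, 0.16, 0.02], "twist": 0, "claw": 0}, {"slide": [0, 0.155, 0.045], "twist": 0, "claw": 0}, {"slide": [0, 0.155, 0.045], "twist": 0, "claw": 0}, {"slide": [0, 0.145, 0.07], "twist": 0, "claw": 0}, {"slide": [0, 0.145, 0.07], "twist": 0, "claw": 0}, {"slide": [0, 0.13, 0.1], "twist": 0, "claw": 0}, {"slide": [0, 0.13, 0.1], "twist": 0, "claw": 0}, {"slide": [0, 0, 0], "twist": 0, "claw": 0}]}}

```text
t: 5.5
tcp_pos: [0.5184, -0.1296, 0.1295]
tool_rot: [-0.13, -3.137, -0.001]
ft_force: [-0.4, -0.4, 0.9]
grip_width: 0.002
finger_force: 0.0
```

```bash
python3 look.py e
```

```text
t 5.5 local [-0.1    -0.0085] z 0.1295
[-1.300e-01 -3.137e+00 -1.000e-03] [-0.4 -0.4  0.9]
```

View pics/e.png

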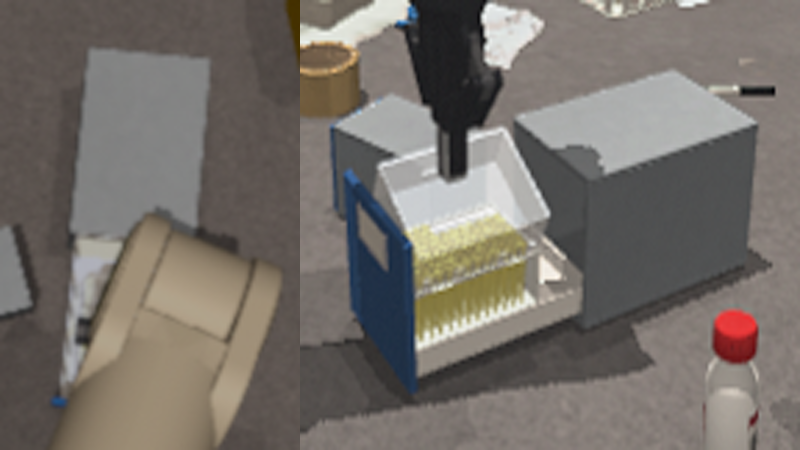

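The lid is folding over, at roughly 30° now with the fingertip on its top. I'll continue down.

>>> {"op": "carry_out", "data": {"motion": [{"slide": [0, 0.12, 0.11], "twist": 0, "claw": 0}, {"slide": [0, 0.12, 0.13], "twist": 0, "claw": 0}, {"slide": [0, 0.1, 0.15], "twist": 0, "claw": 0}, {"slide": [0, 0.1, 0.12], "twist": 0, "claw": 0}, {"slide": [0, 0.1, 0.06], "twist": 0, "claw": 0}, {"slide": [0, 0, 0.05], "twist": 0, "claw": 0}, {"slide": [0, 0, 0], "twist": 0, "claw": 0}]}}

```text
t: 6.3
tcp_pos: [0.5218, -0.11, 0.1071]
tool_rot: [0.132, 3.136, -0.001]
ft_force: [-2.0, 0.3, 14.0]
grip_width: -0.002
finger_force: 6.3
```

```bash
python3 look.py f
```

```text
t 6.3 local [-0.0982  0.0113] z 0.1071
[ 1.320e-01  3.136e+00 -1.000e-03] [-2.   0.3 14. ]
```

View pics/f.png

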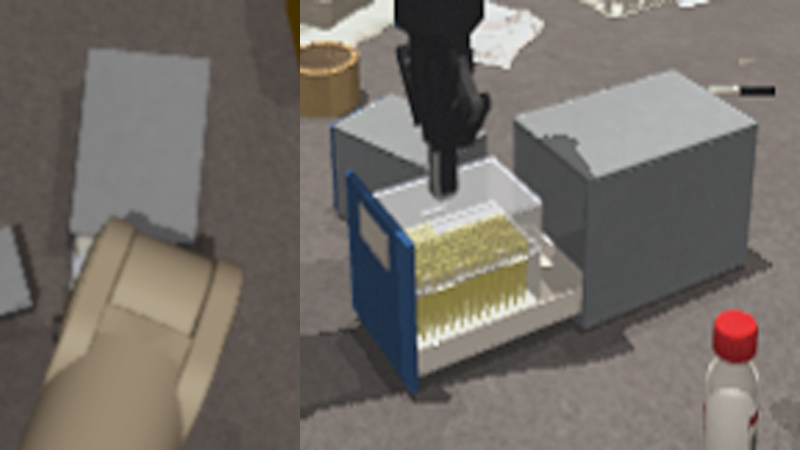

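The lid is down: the push met a hard stop of 14 N at z = 0.107. Next I'll lift and go round to the drawer front.

>>> {"op": "carry_out", "data": {"motion": [{"slide": [0, 0, -0.75], "twist": 0, "claw": 0}, {"slide": [0, 0, -0.75], "twist": 0, "claw": 0}, {"slide": [0.8, -0.1, 0], "twist": 0, "claw": 0}, {"slide": [0.8, -0.1, 0], "twist": 0, "claw": 0}, {"slide": [0.7, -0.1, 0], "twist": 0, "claw": 0}, {"slide": [0, 0, 0], "twist": 0, "claw": 0}, {"slide": [0, 0, 0], "twist": 0, "claw": 0}]}}

```text
t: 7.1
tcp_pos: [0.4277, -0.1133, 0.1657]
tool_rot: [0.132, 3.138, 0.002]
ft_force: [-0.4, 0.2, -0.7]
grip_width: 0.008
finger_force: 0.0
```

```bash
python3 look.py g
```

```text
t 7.1 local [-0.1917 -0.    ] z 0.1657
[1.320e-01 3.138e+00 2.000e-03] [-0.4  0.2 -0.7]
```

View pics/g.png

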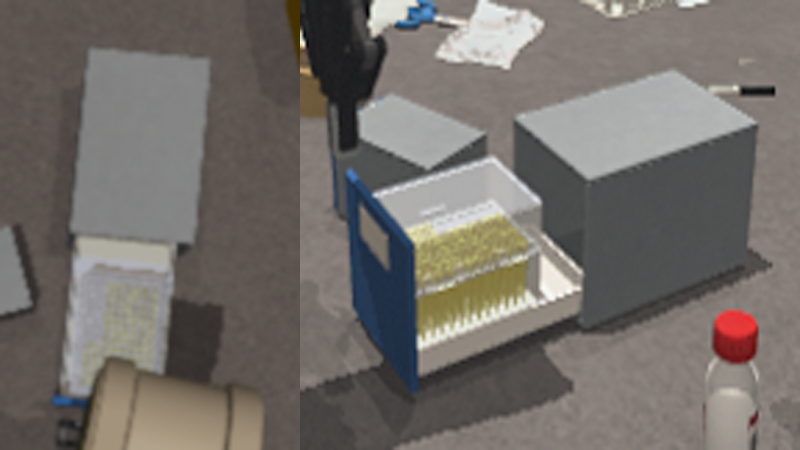

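The lid lies flat and shut. Now lower the tool in front of the drawer and push it most of the way.

>>> {"op": "carry_out", "data": {"motion": [{"slide": [0, 0, 0.75], "twist": 0, "claw": 0}, {"slide": [0, 0, 0.75], "twist": 0, "claw": 0}, {"slide": [0, 0, 0.75], "twist": 0, "claw": 0}, {"slide": [0, 0, 0], "twist": 0, "claw": 0}, {"slide": [-0.1, 0, 0], "twist": 0, "claw": 0}, {"slide": [-0.1, 0, 0], "twist": 0, "claw": 0}, {"slide": [-0.1, 0, 0], "twist": 0, "claw": 0}, {"slide": [-0.15, 0, 0], "twist": 0, "claw": 0}, {"slide": [-0.25, 0, 0], "twist": 0, "claw": 0}, {"slide": [-0.25, 0, 0], "twist": 0, "claw": 0}, {"slide": [-0.25, 0, 0], "twist": 0, "claw": 0}, {"slide": [-0.25, 0, 0], "twist": 0, "claw": 0}, {"slide": [-0.25, 0, 0], "twist": 0, "claw": 0}, {"slide": [-0.25, 0, 0], "twist": 0, "claw": 0}, {"slide": [-0.25, 0, 0], "twist": 0, "claw": 0}, {"slide": [-0.25, 0, 0], "twist": 0, "claw": 0}, {"slide": [-0.25, 0, 0], "twist": 0, "claw": 0}, {"slide": [-0.25, 0, 0], "twist": 0, "claw": 0}]}}

```text
t: 9.0
tcp_pos: [0.5461, -0.1237, 0.0756]
tool_rot: [-0.132, -3.139, 0.0]
ft_force: [-2.6, -0.3, 0.5]
grip_width: 0.004
finger_force: 0.0
```

>>> {"op": "carry_out", "data": {"motion": [{"slide": [-0.2, 0, 0], "twist": 0, "claw": 0}, {"slide": [-0.2, 0, 0], "twist": 0, "claw": 0}, {"slide": [-0.2, 0, 0], "twist": 0, "claw": 0}, {"slide": [-0.2, 0, 0], "twist": 0, "claw": 0}, {"slide": [-0.2, 0, 0], "twist": 0, "claw": 0}, {"slide": [-0.1, 0, 0], "twist": 0, "claw": 0}, {"slide": [-0.05, 0, 0], "twist": 0, "claw": 0}, {"slide": [-0.05, 0, 0], "twist": 0, "claw": 0}, {"slide": [0, 0, 0], "twist": 0, "claw": 0}]}}

```text
t: 9.9
tcp_pos: [0.5936, -0.1273, 0.0758]
tool_rot: [0.132, 3.138, 0.0]
ft_force: [0.8, 0.0, 0.4]
grip_width: 0.002
finger_force: 0.0
```

>>> {"op": "carry_out", "data": {"motion": [{"slide": [-0.05, 0, 0], "twist": 0, "claw": 0}, {"slide": [-0.05, 0, 0], "twist": 0, "claw": 0}, {"slide": [-0.03, 0, 0], "twist": 0, "claw": 0}]}}

```text
t: 10.2
tcp_pos: [0.5986, -0.1278, 0.0758]
tool_rot: [0.132, 3.139, 0.0]
ft_force: [-2.1, 0.6, 0.9]
grip_width: 0.001
finger_force: 0.0
```

>>> {"op": "carry_out", "data": {"motion": [{"slide": [-0.03, 0, 0], "twist": 0, "claw": 0}, {"slide": [-0.03, 0, 0], "twist": 0, "claw": 0}]}}

```text
t: 10.4
tcp_pos: [0.6009, -0.1281, 0.0757]
tool_rot: [-0.132, -3.139, -0.0]
ft_force: [-2.9, 0.8, 1.2]
grip_width: 0.0
finger_force: 0.0
```

>>> {"op": "carry_out", "data": {"motion": [{"slide": [-0.03, 0, 0], "twist": 0, "claw": 0}, {"slide": [-0.03, 0, 0], "twist": 0, "claw": 0}]}}

```text
t: 10.6
tcp_pos: [0.601, -0.1285, 0.0751]
tool_rot: [-0.133, -3.134, -0.001]
ft_force: [-15.6, 2.2, 8.2]
grip_width: 0.002
finger_force: 0.0
```

```bash
python3 look.py i
```

```text
t 10.6 local [-0.0177 -0.0003] z 0.0751
[-1.330e-01 -3.134e+00 -1.000e-03] [-15.6   2.2   8.2]
```

View pics/i.png

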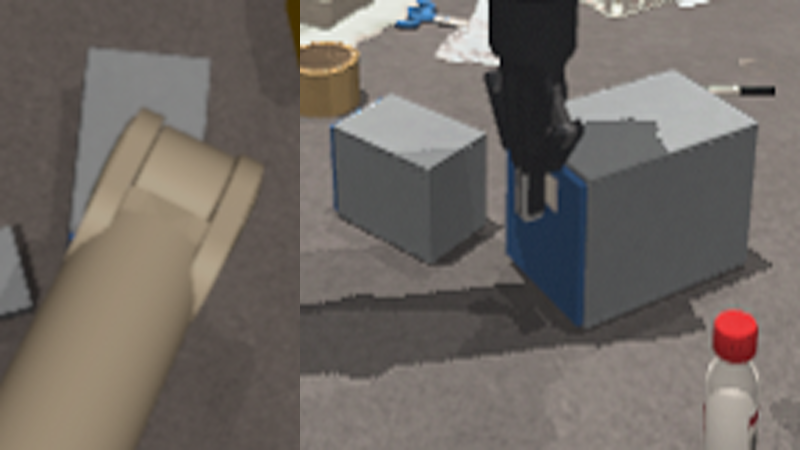

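The force rose to 15.6 N with no further travel and the front is flush with the housing, so the drawer is home. Backing off.

>>> {"op": "carry_out", "data": {"motion": [{"slide": [0.2, 0, 0], "twist": 0, "claw": 0}, {"slide": [0.5, 0, 0], "twist": 0, "claw": 0}, {"slide": [0.8, 0, 0], "twist": 0, "claw": 0}, {"slide": [0.5, 0, -0.8], "twist": 0, "claw": 0}, {"slide": [0, 0, -1], "twist": 0, "claw": 0}, {"slide": [0, 0, -1], "twist": 0, "claw": 0}, {"slide": [0, 0, 0], "twist": 0, "claw": 0}, {"slide": [0, 0, 0], "twist": 0, "claw": 0}]}}

```text
t: 11.5
tcp_pos: [0.5244, -0.1216, 0.1887]
tool_rot: [0.131, 3.135, 0.001]
ft_force: [0.5, 0.4, -0.2]
grip_width: 0.001
finger_force: 0.0
```

```bash
python3 look.py j
python3 - <<'E'
import cv2,numpy as np
a=cv2.imread('pics/i.png').astype(int);b=cv2.imread('pics/j.png').astype(int)
print('roof/housing change vs start',abs(cv2.imread('pics/c.png').astype(int)-b)[180:330,590:740].mean())
E
```

```text
t 11.5 local [-0.0947 -0.    ] z 0.1887
[1.310e-01 3.135e+00 1.000e-03] [ 0.5  0.4 -0.2]
roof/housing change vs start 3.8817333333333335
```

View pics/j.png

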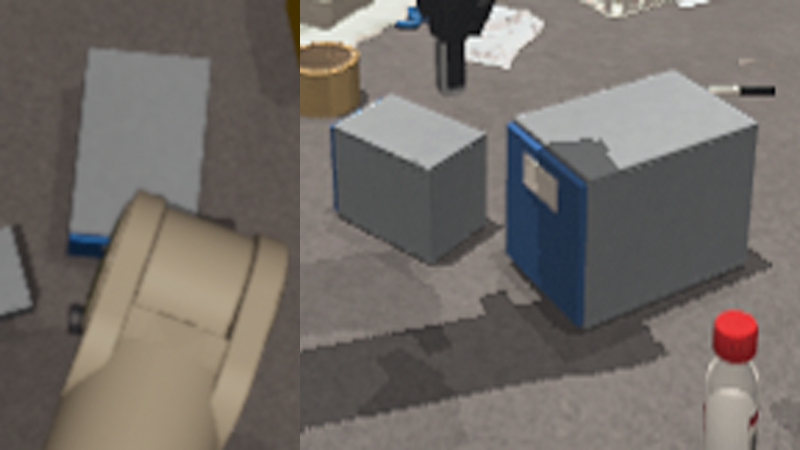

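The drawer is flush, the cabinet has not moved and the arm is clear, so I'm handing in.

```bash
python3 -c "
from rig import finish_job;print(finish_job())"
```

```text
the job is handed in; nothing more can be done
None
```

The job is handed in: the lid was pushed shut to its stop first, then the drawer fully home, with the cabinet unmoved, the neighbouring objects untouched and the arm clear at 11.5 s; the verdict was not shown.

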